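# Unclamp a glass candle holder and set it in the cooling tray

### The arm

A 7-joint arm with a two-finger parallel gripper is mounted at the origin on the work surface. World frame = base frame: x ahead of the robot, y to its left, z up, the work surface at z = 0. Lengths are in m, angles in rad, forces in N, time in s.
With the tool pointing down it reaches from about 0.425 to 0.925 m from the base axis. Payload 6.8 kg.
Tool frame: the origin (TCP) lies at the very end of the fingers, on their centre line; the grasp point (between the pads) lies bot.grip_depth behind it (bot.grip_depth is the distance from the TCP to the grasp point, in m); z points along the fingers, y is the line along which they close (so a half turn about z gives the same grasp; the last joint's range is limited). The gripper opens to 85 mm and grips with 20 to 120 N. Pads are 22 mm wide; open, the fingers measure 114 mm over their backs; the gripper's body (76 mm by 85 mm) begins 54 mm behind the grasp point. The pads swing forward as they close: fully open they stand 13 mm farther back than shut.
Start: joints at [1.149, 0.477, 0.022, 1.555, -0.011, 1.109, -0.083], TCP at [0.208, -0.642, 0.231] pointing down, gripper open.
Joint ranges: [-2.96, 2.96], [-0.34, 2.1], [-1.41, 1.46], [0.24, 2.44], [-1.37, 4.51], [0.17, 1.92], [-2.96, 2.96]. Speed limits (rad/s): [2.39, 2.39, 3.14, 3.14, 3.14, 3.14, 3.14].

### API

Orientations are given as a unit quaternion [w, x, y, z].
In Python, from station import bot gives the robot as it stands.
- The arm moves only by the tool send_rows, never from a script. Its arguments are lists of equal length, an entry for each row: "slide": the shift along the tool's x, y, z in mm, a list of three; "roll": the turn about the tool's z in degrees; "claw": the opening, from 0 (shut) to 1 (fully open). A call has exactly 8 rows; each row is the pose to reach, as a shift and turn from the pose commanded when the call began, along the tool's axes at that moment; what a row does not reach only later rows make up. A row lasts 1/12 s, in which the tool goes at most 41.7 mm and 7.16 degrees, less where a joint would pass 70% of its speed; a pose out of reach is approached as far as the arm can. A call with a gripper value outside its range is refused whole. The fingers move at their own pace and stop on an object; "force" is the grip in N (left out, the last holds). Time passes only in rows, so rows that repeat a pose let the fingers close, or fill a call up. It gives the time, the measured TCP pose, the force, the opening and the grip force at its end, in the units of the state.
- bot.get_obs(): the state, without advancing time (a new reading comes with each control period).
- bot.read_camera(name): name is "side" or "top"; returns the picture (400x640x3 uint8, red, green, blue); there is no depth.
- bot.camera_model(name): a dict with "camera_matrix" (3x3 intrinsics, pixels), "camera_from_world" (4x4, takes a point from world to camera coordinates). Camera axes: x right, y down, z forward; pixel columns grow to the right and rows downward; lengths in m; the calibration is good to about 2 mm. A picture is of the moment at which its call begins. camera_model takes no time and is no camera call.
- bot.hand_in(): hands the job in; it is judged then, once.
The state is a dict: "t": time; "q": joint angles; "joint_vel": joint speeds; "joint_torque": joint torques, N m; "eef_pos": TCP position; "tool_rot": TCP orientation; "contact_force": force on the tool from outside, world axes, zero at the start; "torque": the same for the moment, N m; "gripper_width": opening from 0.0 (shut) to 1.0 (fully open); "grasp_force": force on a finger pad.
Only numpy, scipy, OpenCV 4.12 (cv2) and the standard library are available. Lean on these libraries where they do the work, as an engineer would, in place of code of your own. Each camera call takes 0.05 s, during which the arm holds its last target. There are 200 camera calls.

### The job

The glass twin candle holder clamped in the tilted bench vise is finished. Slide the vise's lock up the slope to its end stop, then slide the jaw fully open while the piece stays sitting in the vise, lift the piece out and set it down, without dropping it, upright on its foot in the low steel cooling tray. Leave the lock and the jaw fully open, and leave the other things on the bench where they are.

Things in the scene. Friction and masses are not known exactly. Their poses are not given: they have to be found in the camera images.
- seat (a point): Frame of the tilted bench vise: the point on its bed surface under the middle of the clamped piece, 58 mm above the bench. z is square to the bed, 25 degrees from vertical, leaning away from the robot; x points up the slope, towards the robot; y is level, along the bed, the way the jaw opens. 'Seat frame' below means this.
- bed: Grey vise bed, fixed, on a dark base plate; origin and axes as the seat. In seat frame, mm: bed surface z 0, x -54 to 72, y -88 to 218. Ledge that keeps the piece from sliding down: x -52.5 to -40.5, y -60 to 60, 12 high. Fixed steel jaw: y -87.5 to -60.5, x -45 to 45, 34 high. Sliding jaw on the +y side, lock beyond it.
- jaw (a joint): Sliding steel jaw, m: 0 shut, 0.05 fully open at its stop (moves along seat +y). About 4 N to slide; stays where left. In seat frame when shut, mm: block y 60.5 to 105, x -45 to 45, 34 high; hold-down lip over the piece's foot reaches to y 52, x -40 to 40, z 14 to 34; tail x -10 to 10, z 0 to 18, ends at y 165. Unless the lock is released its bolt stops the tail after 3 mm.
- jaw_grip (a point): Grip point in the jaw's black upright rib, moves with the jaw. The rib is 16 mm thick along seat x, 40 mm long along y, and stands from 34 to 82 mm above the bed; the point is 60 mm above the bed, mid rib (seat frame, jaw shut: x 0, y 84). Axes as the seat.
- lock (a joint): Sliding lock, m: at 0 its steel bolt stands behind the jaw's tail; slides up the slope (seat +x) to 0.05 at its end stop, released. Starts at 0 to 0.012. About 4.5 N to slide; stays where left. The bolt is 34 mm (x) by 20 mm (y) by 20 mm high, centred at y 178 in the seat frame.
- lock_grip (a point): Grip point in the lock's black upright tab, moves with the lock. The tab is 14 mm thick along seat x, 36 mm along y, and stands above the bolt from 20 to 68 mm over the bed; the point is 50 mm above the bed (seat frame, lock at 0: x 0, y 178). Axes as the seat.
- holder: The finished piece: opal-white glass twin candle holder, about 0.7 kg. Origin mid underside, z along its height. Foot 80 (x) x 120 (y) x 12 mm; on its middle an upright slab 36 (x) x 92 (y) mm from height 12 to 68; two round cups 34 mm across side by side on top, to 80. Starts with origin at the seat and axes as the seat, so leaning 25 degrees; sits steady in the vise also when the jaw is open.
- tray_floor (a point): Cooling tray fixed to the bench: low steel tray, 150 mm (x) by 170 mm (y) outside, walls 4 mm thick reaching 25 mm above the bench, grey floor 8 mm above the bench. The point is the middle of that floor, z up.
- mould: Bystander: turned brass mould, 64 mm across, 75 mm high, standing, origin under its middle.
- jar: Bystander: amber glass jar with a steel cap, 60 mm across, 85 mm high, standing, origin under its middle.
- paddle: Bystander: black graphite paddle with wooden handle, about 215 mm long, 60 mm wide, 24 mm high, lying along its x; origin on the bench, near its middle.
- marver: Bystander: dark steel block 70 x 55 x 22 mm, lying, origin under its middle.
Not all that is in view belongs to the job. What is shaped like the holder but blue is not meant. Of the things shaped like the part that bears tray_floor, the grey one is meant.

How it is judged:
By the outcome, as a careful person would: the job done as asked, in the order asked, and still so for the second after the job is handed in, with the robot touching nothing.
It also fails if it takes over 51 s, if anything falls off the work surface, if the arm or the gripper's body presses on something with over 40 N, if the wrist force passes 120 N, or if a joint passes its speed limit or range.

## Working session

There is one attempt and no reset: what is moved stays moved. The work goes in short steps, Python scripts to look and compute and a tool call to move; the robot and the scene stay as the last step left them, time stands still between calls to the robot, and variables do not carry over. Pictures are saved under pics/ and viewed, at most 10 in all, crops included, and the job is handed in when it is done.

Besides the shell and the picture viewer there is one more tool, called after ">>>" as name([rows], argument=value, ...), one row to a line, values as JSON. send_rows: Moves the arm, as the interface text tells. Its arguments: {"type":"object","properties":{"slide":{"type":"array","items":{"type":"array","items":{"type":"number"}}},"roll":{"type":"array","items":{"type":"number"}},"claw":{"type":"array","items":{"type":"number"}},"force":{"type":"number"}},"required":["slide","roll","claw"]}

```bash
mkdir -p pics; python3 - <<'E'
from station import bot
import cv2,numpy as np
np.set_printoptions(precision=4,suppress=True)
for n in("side","top"):
    cv2.imwrite(f"pics/{n}0.png",cv2.cvtColor(bot.read_camera(n),cv2.COLOR_RGB2BGR))
    m=bot.camera_model(n);print(n,np.array(m["camera_matrix"]),np.array(m["camera_from_world"]))
print(bot.grip_depth,bot.get_obs())
E
```

```text
side [[491.0509   0.     311.2475]
 [  0.     491.0509 202.9835]
 [  0.       0.       1.    ]] [[-0.7832 -0.6218 -0.0093  0.4107]
 [-0.3356  0.4352 -0.8354  0.2545]
 [ 0.5235 -0.6512 -0.5495  1.1544]
 [ 0.      0.      0.      1.    ]]
top [[409.5376   0.     316.7608]
 [  0.     409.5376 196.1034]
 [  0.       0.       1.    ]] [[ 0.0201 -0.9998 -0.0075 -0.0413]
 [-0.9922 -0.019  -0.123   0.5636]
 [ 0.1228  0.0099 -0.9924  1.2994]
 [ 0.      0.      0.      1.    ]]
0.0187 {'t': 0.1, 'q': array([ 1.1489,  0.4777,  0.0223,  1.5563, -0.0115,  1.1094, -0.0831]), 'joint_vel': array([ 0.0007, -0.0004, -0.0009, -0.0014,  0.0006, -0.0007,  0.0002]), 'joint_torque': array([  0.0051, -59.7755,   1.6142, -28.1954,   0.0129,   0.005 ,
         0.    ]), 'eef_pos': array([ 0.2082, -0.6415,  0.2304]), 'tool_rot': array([-0.0008,  0.9877,  0.1563, -0.0002]), 'contact_force': array([0.3396, 0.2658, 0.4175]), 'torque': array([-0.004 ,  0.0144,  0.0565]), 'grasp_force': 0.0, 'gripper_width': 0.9988451703043816}
```

View pics/side0.png

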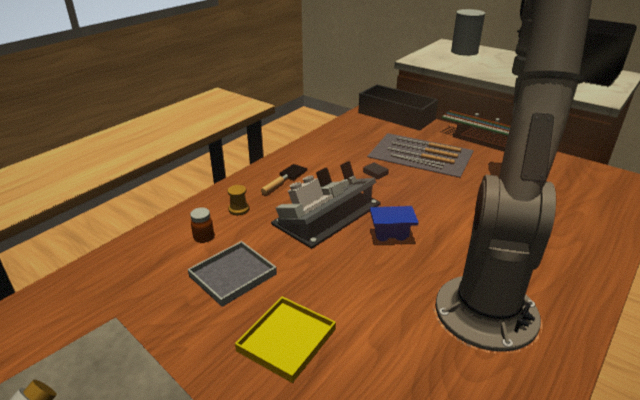

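View pics/top0.png

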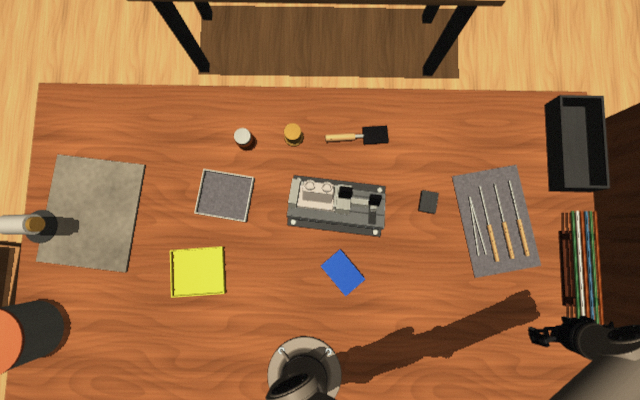

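Candidates: white holder in the vise, top (318,190) / side (308,193); the blue look-alike, top (343,272) / side (393,222), is not meant. Grey tray: top (224,195) / side (232,271); the yellow one, top (197,272), is not meant. Black rib: top (345,193). Lock tab: top (375,200). I choose the white piece and the grey tray, and check them in close crops.

```bash
python3 - <<'E'
import cv2
a=cv2.imread("pics/top0.png")[160:250,280:395];cv2.imwrite("pics/topc.png",cv2.resize(a,None,fx=6.5,fy=6.5,interpolation=cv2.INTER_CUBIC))
a=cv2.imread("pics/side0.png")[155:250,265:390];cv2.imwrite("pics/sidec.png",cv2.resize(a,None,fx=6,fy=6,interpolation=cv2.INTER_CUBIC))
t=cv2.imread("pics/top0.png")[160:230,185:265];s=cv2.imread("pics/side0.png")[235:305,180:285]
t=cv2.resize(t,None,fx=4,fy=4,interpolation=cv2.INTER_CUBIC);s=cv2.resize(s,None,fx=4,fy=4,interpolation=cv2.INTER_CUBIC)
cv2.imwrite("pics/tray.png",cv2.hconcat([t,s]))
E
```

```text
(no output)
```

View pics/topc.png

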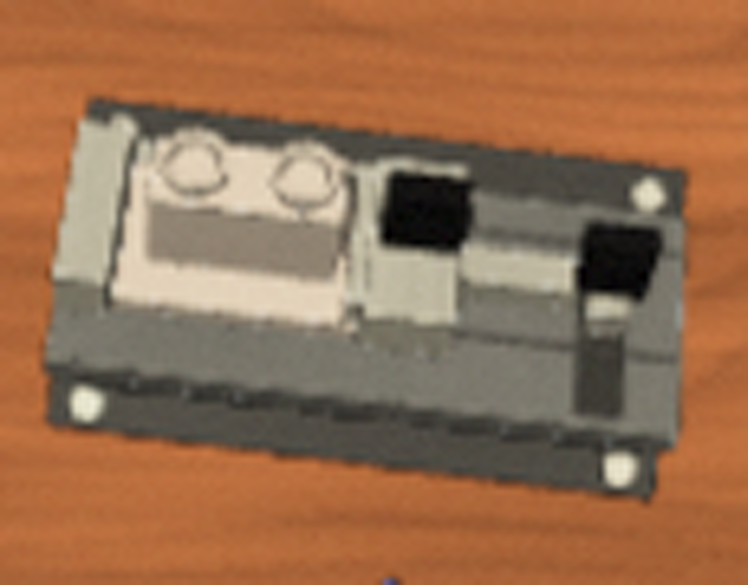

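View pics/sidec.png

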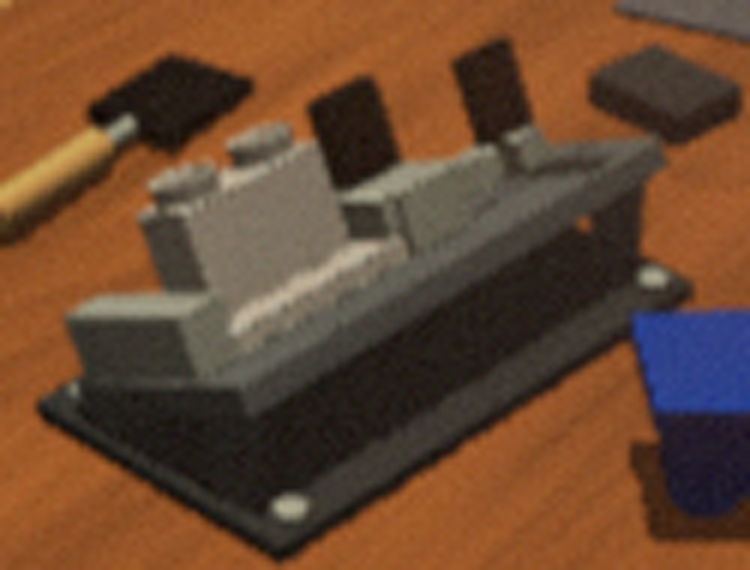

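View pics/tray.png

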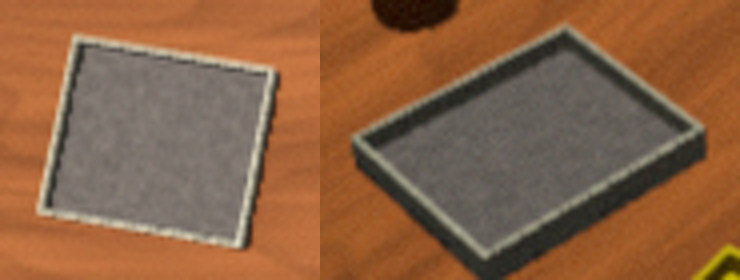

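```bash
cat > h.py <<'E'
import numpy as np,json
from station import bot
from scipy.spatial.transform import Rotation as Ro
np.set_printoptions(precision=4,suppress=True)
C={n:[np.array(bot.camera_model(n)[k]) for k in("camera_matrix","camera_from_world")] for n in("side","top")}
def proj(n,P):
    K,T=C[n];c=np.atleast_2d(P)@T[:3,:3].T+T[:3,3];p=c@K.T;return p[:,:2]/p[:,2:]
def axes(yaw,tilt=np.radians(25)):
    # seat axes; yaw=0: seat x toward -X world horizontally
    return (Ro.from_euler('z',yaw)*Ro.from_euler('z',np.pi)*Ro.from_euler('y',-tilt)).as_matrix()
def S(p):
    d=json.load(open('fit.json'));return np.array(d['o'])+axes(d['yaw'])@(np.array(p)/1000)
def to(P,ang=None):
    """slide/roll to bring TCP to world P with tool y at world angle ang (deg)"""
    o=bot.get_obs();q=o['tool_rot'];R=Ro.from_quat(np.r_[q[1:],q[0]]).as_matrix()
    a=np.degrees(np.arctan2(R[1,1],R[0,1]));s=(np.array(P)-o['eef_pos'])@R*1000
    r=0 if ang is None else -((ang-a+180)%360-180)
    print('slide',s.round(1),'roll',round(r,1));return s,r
E
python3 - <<'E'
from h import *
from scipy.optimize import least_squares
t=[(72,-88,0,45,362),(72,218,0,672,443),(-54,218,0,684,213),(45,-87.5,34,52,280),(45,-60.5,34,105,285),(-45,-87.5,34,85,118),
(18,-46,68,150,205),(18,46,68,347,222),(18,-46,12,147,260),(18,46,12,335,278),(40,-60,12,110,302),
(45,60.5,34,365,315),(45,105,34,457,322),(-8,64,82,388,172),(-8,104,82,475,180),(8,64,34,383,240),(8,104,34,462,250)]
s=[(72,-88,0,248,410),(72,218,0,662,148),(-54,-88,0,80,385),(-18,-46,68,140,215),(18,-46,68,188,218),(18,46,68,325,145),(18,-46,12,225,308),(18,46,12,345,240),
(45,105,34,500,148),(-8,64,82,308,103),(8,104,82,370,78)]
lt=[(-7,160,68,585,225),(-7,196,68,662,228),(7,160,20,585,285),(7,196,20,640,300)]
ls=[(-7,160,68,453,65),(7,196,68,512,38),(7,196,20,535,125)]
A=lambda L:np.array(L,float)
t,s,lt,ls=map(A,(t,s,lt,ls))
def pt(a,l): return a[:,3:]/6.5+[280,160] if l else a[:,3:]/6+[265,155]
def res(v):
    R=axes(v[3],v[4]);f=lambda a,dx=0:v[:3]+(a[:,:3]+[dx,0,0])@R.T/1000
    return np.r_[proj('top',f(t))-pt(t,1),proj('side',f(s))-pt(s,0),proj('top',f(lt,v[5]))-pt(lt,1),proj('side',f(ls,v[5]))-pt(ls,0)]
r=least_squares(lambda v:res(v).ravel(),[.55,-.05,.058,-.1,.43,5],loss='soft_l1',x_scale=[.1,.1,.1,.1,.1,5])
print(r.x,np.degrees(r.x[3:5]));print(res(r.x).round(1).tolist())
g=least_squares(lambda v:res(np.r_[v[:4],np.radians(25),v[4]]).ravel(),r.x[[0,1,2,3,5]],loss='soft_l1',x_scale=[.1,.1,.1,.1,5]).x;print(g)
# tray
T=A([(75,36),(275,70),(243,247),(40,213)])/4+[185,160];D=(A([(355,138),(565,27),(705,130),(487,258)])-[320,0])/4+[180,235]
c=A([(75,85,0),(75,-85,0),(-75,-85,0),(-75,85,0)])/1000
def rt(v):
    P=v[:3]+c@Ro.from_euler('z',v[3]).as_matrix().T;return np.r_[proj('top',P)-T,proj('side',P)-D]
k=least_squares(lambda v:rt(v).ravel(),[.55,.2,.02,-.1]);print('tray',k.x,np.degrees(k.x[3]),rt(k.x).round(1).tolist())
json.dump(dict(o=g[:3].tolist(),yaw=g[3],lock=g[4],tray=k.x.tolist()),open('fit.json','w'))
for n,p in(('lockgrip',(g[4],178,50)),('rib',(0,84,60)),('slab',(0,0,40))):print(n,S(p))
E
```

```text
[ 0.5531 -0.0333  0.0524 -0.0989  0.392   4.3552] [-5.6658 22.4581]
[[0.2, -0.1], [1.2, -1.0], [0.5, -0.4], [0.3, -0.2], [0.8, 0.1], [-0.6, 0.2], [-0.2, -0.1], [-0.5, 0.8], [0.1, 0.3], [0.0, 0.9], [0.4, -0.6], [-0.2, 0.1], [-0.0, 0.7], [0.2, -0.4], [-0.1, -0.1], [-0.8, 1.3], [-0.3, 1.3], [-1.0, -2.7], [-0.1, -0.9], [-1.3, -0.9], [0.0, 0.3], [0.1, -0.0], [-0.2, -0.0], [-0.3, 3.2], [1.7, 1.8], [-6.4, 2.7], [-0.4, 0.4], [2.0, -0.4], [0.5, -1.1], [0.4, -0.2], [-2.0, 1.1], [0.9, 0.1], [-0.7, -0.4], [0.3, -0.1], [0.5, -0.2]]
[ 0.5513 -0.0332  0.053  -0.099   4.4217]
tray [ 0.564   0.2745  0.0198 -0.1444] -8.271814526133314 [[-0.0, -0.2], [0.2, -0.5], [-0.2, -0.1], [-0.3, -0.1], [-0.6, 0.3], [0.6, -0.3], [0.6, -0.2], [0.1, 0.5]]
lockgrip [ 0.5507 -0.212   0.1002]
rib [ 0.5682 -0.1193  0.1074]
slab [ 0.5681 -0.0348  0.0893]
```

```bash
cat >> h.py <<'E'
def V(X,y,Z): # vise levelled frame mm: X toward robot, y seat y, Z up from seat
    d=json.load(open('fit.json'));return np.array(d['o'])+Ro.from_euler('z',d['yaw']).apply(np.array([-X,-y,Z])/1000)
def rep():
    o=bot.get_obs();d=json.load(open('fit.json'));p=Ro.from_euler('z',-d['yaw']).apply(o['eef_pos']-np.array(d['o']))*1000
    F=Ro.from_euler('z',-d['yaw']).apply(o['contact_force'])
    print('t',round(o['t'],2),'V',(p*[-1,-1,1]).round(1),'F',(F*[-1,-1,1]).round(1),'w',round(o['gripper_width'],3),'g',o['grasp_force'],'q',o['q'])
E
python3 - <<'E'
import json
d=json.load(open('fit.json'));d['o'][2]=.058;d['o'][0]=.5507;d['tray'][:3]=[.5634,.2733,.025];json.dump(d,open('fit.json','w'))
from h import *
print(V(-66,178,130),-5.67);to(V(-66,178,130),-5.67);rep()
E
```

```text
[ 0.5988 -0.2168  0.188 ] -5.67
slide [ 502.6 -283.3   42.8] roll -66.3
t 0.1 V [280.7 639.2 172.4] F [-0.3 -0.3  0.4] w 0.999 g 0.0 q [ 1.1489  0.4777  0.0223  1.5563 -0.0115  1.1094 -0.0831]
```

>>> send_rows([
  [31,-18,0],
  [63,-35,0],
  [94,-53,0],
  [126,-71,0],
  [157,-88,0],
  [188,-106,0],
  [220,-124,0],
  [251,-141,0],
], roll=[-4,-8,-12,-17,-21,-25,-29,-33], claw=[0,0,0,0,0,0,0,0], force=30)

```text
t: 0.77
eef_pos: [0.4044, -0.4286, 0.231]
tool_rot: [-0.0, 0.902, 0.432, -0.0]
contact_force: [0.8, -0.5, -0.1]
gripper_width: 0.0
grasp_force: 0.0
```

```bash
python3 -c "
from h import *
rep();to(V(-66,178,120),-5.67)"
```

```text
t 0.77 V [106.5 408.  173. ] F [-0.9  0.4 -0.1] w 0.0 g 0.0 q [ 0.8604  0.3463 -0.1922  1.7561  0.0749  1.047  -0.0356]
slide [286.9  18.8  53. ] roll -33.1
```

>>> send_rows([
  [36,2,0],
  [72,5,5],
  [108,7,10],
  [144,9,20],
  [180,12,30],
  [216,14,40],
  [252,17,50],
  [287,19,53],
], roll=[-4,-8,-12,-17,-21,-25,-29,-33], claw=[0,0,0,0,0,0,0,0])

```text
t: 1.43
eef_pos: [0.599, -0.2177, 0.1763]
tool_rot: [-0.001, 0.742, 0.67, -0.001]
contact_force: [0.4, -0.0, -0.3]
gripper_width: -0.002
grasp_force: 0.0
```

```bash
python3 -c "
from h import *
rep();to(V(-66,178,40),-5.67)"
```

```text
t 1.43 V [-66.3 178.9 118.3] F [-0.4 -0.  -0.3] w -0.002 g 0.0 q [ 0.5246  0.4982 -0.3745  1.6803  0.2081  1.0055 -0.0225]
slide [ 0.8 -0.1 78.3] roll -0.1
```

>>> send_rows([
  [1,0,20],
  [1,0,40],
  [1,0,60],
  [1,0,76],
  [1,0,78],
  [1,-6,78],
  [1,-12,78],
  [1,-18,78],
], roll=[0,0,0,0,0,0,0,0], claw=[0,0,0,0,0,0,0,0])

```text
t: 2.1
eef_pos: [0.5813, -0.2167, 0.1015]
tool_rot: [0.001, 0.743, 0.669, 0.0]
contact_force: [0.5, -0.6, 0.6]
gripper_width: -0.003
grasp_force: 0.0
```

```bash
python3 -c "
from h import *
rep()"
```

```text
t 2.1 V [-48.5 179.6  43.5] F [-0.5  0.6  0.6] w -0.003 g 0.0 q [ 0.5201  0.5572 -0.3557  1.7807  0.2488  0.8462 -0.0571]
```

>>> send_rows([
  [0,-4,-2],
  [0,-8,-4],
  [0,-12,-6],
  [0,-16,-8],
  [0,-20,-9],
  [0,-24,-11],
  [0,-28,-13],
  [0,-32,-15],
], roll=[0,0,0,0,0,0,0,0], claw=[0,0,0,0,0,0,0,0])

```text
t: 2.77
eef_pos: [0.5506, -0.2135, 0.1165]
tool_rot: [0.001, 0.743, 0.669, 0.001]
contact_force: [6.0, -1.2, 0.3]
gripper_width: -0.003
grasp_force: 2.5
```

```bash
python3 -c "
from h import *
rep()"
```

```text
t 2.77 V [-17.7 179.5  58.5] F [-6.1  0.6  0.3] w -0.003 g 2.5117248483002186 q [ 0.547   0.4963 -0.3685  1.8452  0.2329  0.8388 -0.0419]
```

>>> send_rows([
  [0,-3,-1],
  [0,-6,-3],
  [0,-9,-4],
  [0,-11,-5],
  [0,-13,-6],
  [0,-15,-7],
  [0,-16,-8],
  [0,-16,-8],
], roll=[0,0,0,0,0,0,0,0], claw=[0,0,0,0,0,0,0,0])

```text
t: 3.43
eef_pos: [0.5367, -0.2119, 0.1242]
tool_rot: [0.003, 0.743, 0.669, 0.002]
contact_force: [11.5, -2.0, -6.7]
gripper_width: 0.003
grasp_force: 6.1
```

```bash
python3 -c "
from h import *
rep()"
```

```text
t 3.43 V [ -3.7 179.2  66.2] F [-11.6   0.8  -6.7] w 0.003 g 6.1451539769768715 q [ 0.5614  0.4657 -0.3755  1.8751  0.2231  0.8342 -0.032 ]
```

>>> send_rows([
  [0,-1,0],
  [0,-2,-1],
  [0,-3,-1],
  [0,-4,-2],
  [0,-5,-2],
  [0,-6,-3],
  [0,-6,-3],
  [0,-6,-3],
], roll=[0,0,0,0,0,0,0,0], claw=[0,0,0,0,0,0,0,0])

```text
t: 4.1
eef_pos: [0.5353, -0.2111, 0.1291]
tool_rot: [0.006, 0.743, 0.669, 0.005]
contact_force: [19.2, -2.2, -6.0]
gripper_width: 0.001
grasp_force: 8.3
```

```bash
python3 -c "
from h import *
rep()
import cv2
a=cv2.cvtColor(bot.read_camera('side'),cv2.COLOR_RGB2BGR)[145:245,270:395];b=cv2.cvtColor(bot.read_camera('top'),cv2.COLOR_RGB2BGR)[160:250,280:395]
cv2.imwrite('pics/lock.png',cv2.hconcat([cv2.resize(a,(400,320),interpolation=2),cv2.resize(b,(400,320),interpolation=2)]))"
```

```text
t 4.1 V [ -2.3 178.6  71.1] F [-19.4   0.3  -6. ] w 0.001 g 8.323228508234024 q [ 0.5663  0.4533 -0.3794  1.8818  0.2189  0.8304 -0.028 ]
```

View pics/lock.png

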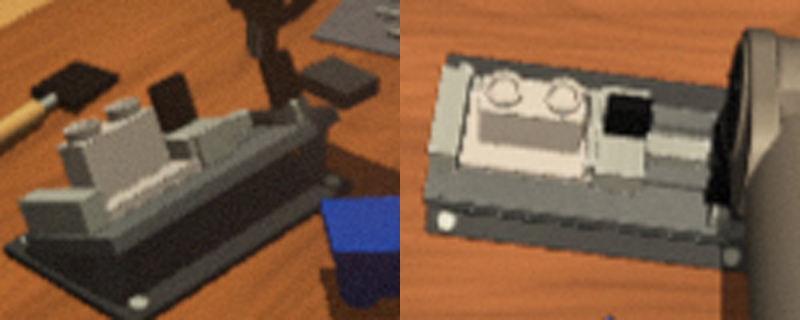

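The side part shows the closed fingers (260,40) behind the lock tab (283,85), which has moved upslope to the bed's upper end; the top part is blocked by the arm. The force says it is at the stop. Backing off, then going over the jaw rib.

>>> send_rows([
  [0,12,0],
  [0,20,-10],
  [0,26,-35],
  [0,28,-60],
  [30,28,-68],
  [60,28,-68],
  [85,28,-68],
  [95,28,-68],
], roll=[0,0,0,0,0,0,0,0], claw=[0,0,0,0,0.3,0.6,0.6,0.6])

```text
t: 4.87
eef_pos: [0.5644, -0.1147, 0.1944]
tool_rot: [-0.001, 0.742, 0.671, -0.0]
contact_force: [-0.2, 0.6, 0.3]
gripper_width: 0.563
grasp_force: 0.0
```

```bash
python3 -c "
from h import *
rep()
to(V(-30,84,52),-5.67)
d=json.load(open('fit.json'))
for L in (43,46,50): print(L,proj('side',[S((L+7,196,68)),S((L+7,196,20)),S((L-7,160,68))]).round(1).tolist(),proj('top',[S((L+7,160,20)),S((L+7,196,20)),S((L-7,196,68)),S((L-7,160,68))]).round(1).tolist())
import cv2
a=cv2.cvtColor(bot.read_camera('side'),cv2.COLOR_RGB2BGR)[150:200,330:390];b=cv2.cvtColor(bot.read_camera('top'),cv2.COLOR_RGB2BGR)[180:230,345:405]
cv2.imwrite('pics/lock2.png',cv2.hconcat([cv2.resize(a,(400,333),interpolation=2),cv2.resize(b,(400,333),interpolation=2)]))"
```

```text
t 4.87 V [-21.7  79.8 136.4] F [ 0.3 -0.5  0.3] w 0.563 g 0.0 q [ 0.4305  0.3888 -0.4277  1.8104  0.1878  0.9846 -0.1741]
slide [-4.3  8.5 84.4] roll -0.1
43 [[359.6, 158.8], [364.1, 173.5], [348.6, 163.3]] [[367.6, 215.9], [379.2, 217.2], [382.1, 205.4], [370.2, 204.0]]
46 [[360.3, 158.7], [364.8, 173.4], [349.4, 163.2]] [[367.6, 216.7], [379.2, 218.1], [382.1, 206.3], [370.1, 204.9]]
50 [[361.3, 158.6], [365.8, 173.3], [350.3, 163.1]] [[367.5, 217.8], [379.2, 219.2], [382.1, 207.4], [370.1, 206.0]]
```

View pics/lock2.png

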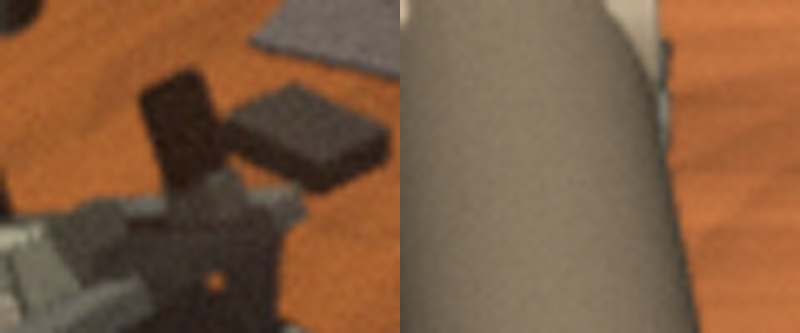

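The tab's top edge is at side (351,165)–(360,160), matching lock ≈ 47–50 mm within the blur, and the force rose to 19 N with no motion, so it is at the stop. Now the rib.

>>> send_rows([
  [-4,8,10],
  [-4,8,30],
  [-4,8,50],
  [-4,8,70],
  [-4,8,82],
  [-4,8,84],
  [-4,8,84],
  [-4,8,84],
], roll=[0,0,0,0,0,0,0,0], claw=[0.6,0.6,0.6,0.6,0.6,0.6,0.2,0.1], force=30)

```text
t: 5.63
eef_pos: [0.5734, -0.125, 0.1108]
tool_rot: [0.0, 0.744, 0.669, 0.0]
contact_force: [0.1, 0.4, 0.1]
gripper_width: 0.328
grasp_force: 0.9
```

```bash
python3 -c "
from h import *
rep()"
```

```text
t 5.63 V [-31.7  89.2  52.8] F [-0.  -0.4  0.1] w 0.328 g 0.8544609691915639 q [ 0.4092  0.5036 -0.3919  1.8542  0.2524  0.8318 -0.216 ]
```

>>> send_rows([
  [0,0,0],
  [0,0,0],
  [-3,0,0],
  [-8,0,0],
  [-14,0,0],
  [-20,0,0],
  [-26,0,0],
  [-32,0,0],
], roll=[0,0,0,0,0,0,0,0], claw=[0,0,0,0,0,0,0,0], force=35)

```text
t: 6.3
eef_pos: [0.5694, -0.1542, 0.111]
tool_rot: [-0.001, 0.743, 0.67, 0.001]
contact_force: [-4.0, 4.0, 4.1]
gripper_width: 0.276
grasp_force: 33.6
```

```bash
python3 -c "
from h import *
rep()"
```

```text
t 6.3 V [-30.5 118.6  53. ] F [ 4.4 -3.6  4.1] w 0.276 g 33.58973260503262 q [ 0.4574  0.5078 -0.3888  1.8458  0.2484  0.8364 -0.1583]
```

>>> send_rows([
  [-4,0,0],
  [-8,0,0],
  [-12,0,0],
  [-15,0,0],
  [-18,0,0],
  [-20,0,0],
  [-22,0,0],
  [-23,0,0],
], roll=[0,0,0,0,0,0,0,0], claw=[0,0,0,0,0,0,0,0])

```text
t: 6.97
eef_pos: [0.5672, -0.1748, 0.111]
tool_rot: [-0.002, 0.742, 0.67, 0.001]
contact_force: [-4.5, 10.8, 4.6]
gripper_width: 0.273
grasp_force: 33.6
```

```bash
python3 -c "
from h import *
rep()"
```

```text
t 6.97 V [-30.5 139.3  53. ] F [  5.6 -10.3   4.6] w 0.273 g 33.613381893374026 q [ 0.4909  0.513  -0.3866  1.8365  0.2451  0.8403 -0.1178]
```

>>> send_rows([
  [-2,0,0],
  [-4,0,0],
  [-4,0,0],
  [-4,0,0],
  [-1,0,0],
  [0,0,0],
  [0,0,0],
  [0,0,0],
], roll=[0,0,0,0,0,0,0,0], claw=[0,0,0,0,0.27,0.4,0.6,0.6])

```text
t: 7.63
eef_pos: [0.5681, -0.1797, 0.111]
tool_rot: [0.001, 0.743, 0.669, 0.001]
contact_force: [1.0, -0.3, -0.2]
gripper_width: 0.598
grasp_force: 0.0
```

>>> send_rows([
  [0,0,-5],
  [0,0,-30],
  [0,0,-60],
  [0,0,-80],
  [40,0,-80],
  [80,0,-80],
  [120,0,-80],
  [140,0,-80],
], roll=[0,0,0,0,0,0,0,0], claw=[0.6,0.6,0.6,0.6,0.7,0.8,0.9,0.9])

```text
t: 8.3
eef_pos: [0.5826, -0.0342, 0.1916]
tool_rot: [0.0, 0.742, 0.671, 0.002]
contact_force: [-0.4, -0.6, -0.7]
gripper_width: 0.901
grasp_force: 0.0
```

```bash
python3 -c "
from h import *
rep()
to(V(-21,0,38),-5.67)
import cv2
a=cv2.cvtColor(bot.read_camera('side'),cv2.COLOR_RGB2BGR)[145:245,270:395];b=cv2.cvtColor(bot.read_camera('top'),cv2.COLOR_RGB2BGR)[160:250,280:395]
cv2.imwrite('pics/jaw.png',cv2.hconcat([cv2.resize(a,(400,320),interpolation=2),cv2.resize(b,(400,320),interpolation=2)]))"
```

```text
t 8.3 V [-31.9  -2.1 133.6] F [ 0.3  0.6 -0.7] w 0.901 g 0.0 q [ 0.3098  0.4061 -0.4564  1.7971  0.2082  0.9832 -0.3309]
slide [ -2.4 -11.1  95.6] roll -0.1
```

View pics/jaw.png

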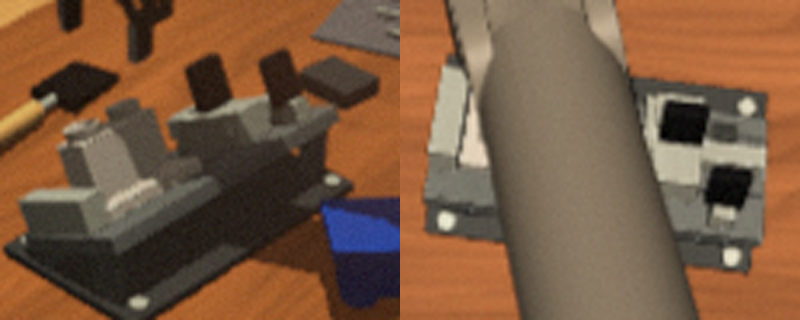

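The side part shows the jaw moved away from the holder, its rib at (207,83). The top part shows the rib (683,122), and the lock tab (728,187) high on the slope. Tab corner ≈ (378,218) in full-frame pixels fits lock ≈ 48–50 mm. Now lowering onto the slab.

>>> send_rows([
  [-2,-11,15],
  [-2,-11,40],
  [-2,-11,65],
  [-2,-11,85],
  [-2,-11,98],
  [-2,-11,105],
  [-2,-11,107],
  [-2,-11,107],
], roll=[0,0,0,0,0,0,0,0], claw=[0.9,0.9,0.9,0.9,0.9,0.9,0.75,0.68], force=25)

```text
t: 9.07
eef_pos: [0.5711, -0.041, 0.0836]
tool_rot: [0.0, 0.743, 0.669, 0.0]
contact_force: [0.4, -0.7, -0.7]
gripper_width: 0.689
grasp_force: 0.1
```

```bash
python3 -c "
from h import *
rep()"
```

```text
t 9.07 V [-21.1   5.8  25.6] F [-0.5  0.6 -0.7] w 0.689 g 0.11530009051966772 q [ 0.2805  0.5259 -0.4106  1.9026  0.292   0.771  -0.3975]
```

>>> send_rows([
  [5,0,0],
  [5,0,0],
  [5,0,0],
  [5,0,0],
  [5,0,0],
  [5,0,0],
  [5,0,0],
  [5,0,0],
], roll=[0,0,0,0,0,0,0,0], claw=[0.68,0.68,0.65,0.62,0.59,0.56,0.53,0.5], force=25)

```text
t: 9.73
eef_pos: [0.572, -0.0354, 0.0843]
tool_rot: [0.001, 0.743, 0.669, 0.001]
contact_force: [0.4, 1.0, 5.6]
gripper_width: 0.581
grasp_force: 23.4
```

```bash
python3 -c "
from h import *
rep()"
```

```text
t 9.73 V [-21.4   0.1  26.3] F [-0.3 -1.1  5.6] w 0.581 g 23.42744982568547 q [ 0.2717  0.5253 -0.4117  1.9019  0.2923  0.7714 -0.4068]
```

>>> send_rows([
  [0,0,-1],
  [0,0,-3],
  [0,0,-5],
  [0,0,-8],
  [0,0,-11],
  [0,0,-14],
  [0,0,-17],
  [0,0,-20],
], roll=[0,0,0,0,0,0,0,0], claw=[0.4,0.3,0.3,0.3,0.3,0.3,0.3,0.3], force=35)

```text
t: 10.4
eef_pos: [0.5705, -0.0358, 0.103]
tool_rot: [-0.0, 0.743, 0.669, -0.001]
contact_force: [-1.6, -0.4, -2.3]
gripper_width: 0.456
grasp_force: 33.4
```

```bash
python3 -c "
from h import *
rep()
import cv2
a=cv2.cvtColor(bot.read_camera('side'),cv2.COLOR_RGB2BGR)[145:245,270:395]
cv2.imwrite('pics/lift.png',cv2.resize(a,(600,480),interpolation=2))"
```

```text
t 10.4 V [-20.    0.7  45. ] F [ 1.5  0.5 -2.3] w 0.456 g 33.35735559929162 q [ 0.2816  0.4988 -0.4223  1.8922  0.2746  0.8087 -0.3919]
```

View pics/lift.png

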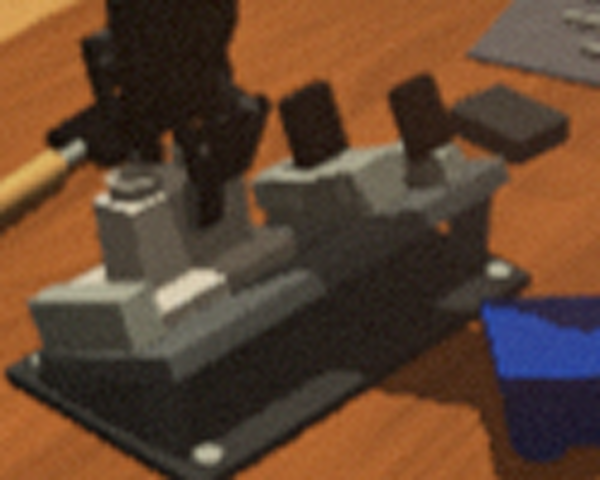

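The holder's slab (135,235) is now nearly upright in the fingers with its near foot edge just resting on the bed at (190,295), so the closing pads right it as predicted. Lifting on.

>>> send_rows([
  [0,0,-3],
  [0,0,-7],
  [0,0,-12],
  [0,0,-18],
  [0,0,-26],
  [0,0,-36],
  [0,0,-46],
  [0,0,-56],
], roll=[0,0,0,0,0,0,0,0], claw=[0.3,0.3,0.3,0.3,0.3,0.3,0.3,0.3], force=50)

```text
t: 11.12
eef_pos: [0.5714, -0.0355, 0.1606]
tool_rot: [0.0, 0.743, 0.669, 0.0]
contact_force: [0.6, -0.3, -8.4]
gripper_width: 0.42
grasp_force: 50.9
```

```bash
python3 -c "
from h import *
rep()
d=json.load(open('fit.json'))['tray'];a=np.degrees(d[3]);print(a)
to(np.r_[d[:2],.16],a)"
```

```text
t 11.12 V [-20.8   0.3 102.6] F [-0.7  0.2 -8.4] w 0.42 g 50.896975484211 q [ 0.3048  0.4252 -0.4476  1.8495  0.2271  0.9164 -0.3523]
-8.271814526133314
slide [306.3 -40.3   0.6] roll 2.3
```

>>> send_rows([
  [0,0,-12],
  [10,0,-20],
  [30,-3,-20],
  [55,-6,-20],
  [80,-10,-20],
  [105,-13,-20],
  [130,-16,-20],
  [150,-20,-20],
], roll=[0,0,0,0,1,1,2,2], claw=[0.3,0.3,0.3,0.3,0.3,0.3,0.3,0.3])

```text
t: 11.78
eef_pos: [0.5669, 0.1193, 0.1802]
tool_rot: [-0.0, 0.754, 0.656, 0.001]
contact_force: [1.4, 0.0, -8.5]
gripper_width: 0.418
grasp_force: 50.9
```

>>> send_rows([
  [25,-3,0],
  [50,-6,0],
  [75,-9,0],
  [100,-12,0],
  [125,-14,0],
  [140,-15,0],
  [147,-15,0],
  [150,-15,0],
], roll=[0,0,0,0,0,0,0,0], claw=[0.3,0.3,0.3,0.3,0.3,0.3,0.3,0.3])

```text
t: 12.45
eef_pos: [0.5728, 0.2679, 0.1795]
tool_rot: [-0.0, 0.754, 0.657, 0.0]
contact_force: [0.1, -1.0, -9.1]
gripper_width: 0.416
grasp_force: 51.0
```

```bash
python3 -c "
from h import *
rep()
d=json.load(open('fit.json'))['tray'];a=np.degrees(d[3])
to(np.r_[d[:2],.07],a)
import cv2
a=cv2.cvtColor(bot.read_camera('side'),cv2.COLOR_RGB2BGR)[190:310,160:310]
cv2.imwrite('pics/over.png',cv2.resize(a,(600,480),interpolation=2))"
```

```text
t 12.45 V [   7.8 -301.8  121.5] F [-0.2  1.  -9.1] w 0.416 g 50.957769413944334 q [-0.1712  0.5059 -0.499   1.686   0.2752  1.02   -0.9009]
slide [  4.  -10.  109.5] roll 0.4
```

View pics/over.png

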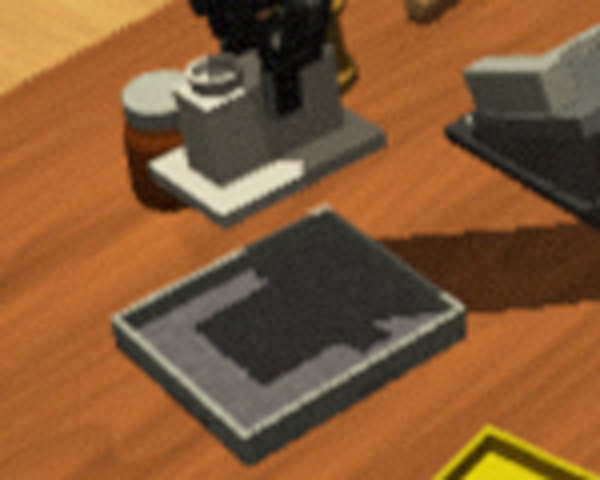

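The holder hangs upright with its foot level ((150,165)–(385,135)) over the grey tray. Lowering.

>>> send_rows([
  [4,-10,12],
  [4,-10,32],
  [4,-10,54],
  [4,-10,76],
  [4,-10,96],
  [4,-10,110],
  [4,-10,118],
  [4,-10,120],
], roll=[0,0,0,0,0,0,0,0], claw=[0.3,0.3,0.3,0.3,0.3,0.3,0.3,0.3])

```text
t: 13.17
eef_pos: [0.5635, 0.27, 0.0579]
tool_rot: [0.0, 0.755, 0.655, -0.001]
contact_force: [0.5, -0.1, -8.4]
gripper_width: 0.417
grasp_force: 50.9
```

>>> send_rows([
  [0,0,1],
  [0,0,3],
  [0,0,5],
  [0,0,7],
  [0,0,9],
  [0,0,11],
  [0,0,12],
  [0,0,12],
], roll=[0,0,0,0,0,0,0,0], claw=[0.3,0.3,0.3,0.3,0.3,0.3,0.3,0.3])

```text
t: 13.83
eef_pos: [0.5632, 0.2724, 0.0489]
tool_rot: [0.0, 0.755, 0.656, -0.0]
contact_force: [-6.8, -3.3, 6.2]
gripper_width: 0.412
grasp_force: 49.3
```

```bash
python3 -c "
from h import *
rep()
d=json.load(open('fit.json'))['tray'];a=np.degrees(d[3])
to(np.r_[d[:2],.03],a)"
```

```text
t 13.83 V [  17.8 -305.3   -9.1] F [6.5 4.  6.2] w 0.412 g 49.338868260383606 q [-0.2279  0.6525 -0.4416  1.7858  0.375   0.7875 -0.9977]
slide [ 0.9  0.1 18.9] roll 0.3
```

```bash
python3 -c "
from h import *
from scipy.optimize import least_squares
U=np.array([(150,165),(222,215),(385,130),(178,97),(335,52)])/4+[160,190]
c=np.array([(40,60,12),(-40,60,12),(-40,-60,12),(18,46,68),(-18,-46,68)])/1000
f=lambda v:proj('side',v[:3]+Ro.from_euler('z',v[3]).apply(c))-U
k=least_squares(lambda v:f(v).ravel(),[.57,.27,.14,-.14]);print(k.x,k.x[:3]-[.5728,.2679,.1795],f(k.x).round(1).tolist())
import cv2
# now: compare predicted foot outline at current pose for two hypotheses, against bright foot pixels
im=bot.read_camera('side').astype(int)
p=bot.get_obs()['eef_pos']
for z in (.008,.025):
    v=np.r_[p[0],p[1],z]
    print(z,proj('side',v+Ro.from_euler('z',-.144).apply(np.array([(40,60,0),(-40,60,0),(-40,60,12),(40,60,12),(-40,46,68),(0,26,80)])/1000)).round(1).tolist())
for u in (198,204,210,216):
    print(u,[(r,*im[r,u]) for r in range(238,290,2)])
"
```

```text
[ 0.5878  0.257   0.1193 -0.1039] [ 0.015  -0.0109 -0.0602] [[-0.3, -0.6], [1.2, 0.8], [-0.7, 0.6], [-0.3, -1.2], [0.0, 0.4]]
0.008 [[205.5, 275.0], [223.5, 290.8], [223.0, 287.2], [204.9, 271.5], [225.3, 267.1], [222.1, 251.9]]
0.025 [[204.6, 270.0], [222.7, 285.6], [222.2, 282.0], [204.0, 266.4], [224.5, 261.6], [221.3, 246.5]]
198 [(238, np.int64(49), np.int64(19), np.int64(3)), (240, np.int64(50), np.int64(28), np.int64(12)), (242, np.int64(110), np.int64(59), np.int64(24)), (244, np.int64(186), np.int64(107), np.int64(50)), (246, np.int64(198), np.int64(117), np.int64(56)), (248, np.int64(190), np.int64(108), np.int64(51)), (250, np.int64(191), np.int64(113), np.int64(52)), (252, np.int64(192), np.int64(110), np.int64(50)), (254, np.int64(191), np.int64(111), np.int64(51)), (256, np.int64(182), np.int64(106), np.int64(51)), (258, np.int64(179), np.int64(103), np.int64(48)), (260, np.int64(172), np.int64(97), np.int64(45)), (262, np.int64(182), np.int64(115), np.int64(68)), (264, np.int64(151), np.int64(147), np.int64(126)), (266, np.int64(49), np.int64(49), np.int64(43)), (268, 
[... 3811 characters left out ...]
(262, np.int64(100), np.int64(95), np.int64(83)), (264, np.int64(75), np.int64(65), np.int64(56)), (266, np.int64(73), np.int64(65), np.int64(59)), (268, np.int64(74), np.int64(70), np.int64(56)), (270, np.int64(72), np.int64(66), np.int64(54)), (272, np.int64(69), np.int64(64), np.int64(53)), (274, np.int64(73), np.int64(68), np.int64(58)), (276, np.int64(182), np.int64(173), np.int64(149)), (278, np.int64(222), np.int64(214), np.int64(190)), (280, np.int64(220), np.int64(210), np.int64(185)), (282, np.int64(201), np.int64(192), np.int64(166)), (284, np.int64(80), np.int64(76), np.int64(64)), (286, np.int64(98), np.int64(90), np.int64(82)), (288, np.int64(112), np.int64(108), np.int64(99))]
```

>>> send_rows([
  [0,0,-1],
  [0,0,-2],
  [0,0,-2],
  [0,0,-2],
  [0,0,-2],
  [0,0,-2],
  [0,0,-2],
  [0,0,-2],
], roll=[0,0,0,0,0,0,0,0], claw=[0.3,0.41,0.43,0.46,0.5,0.55,0.62,0.7], force=20)

```text
t: 14.55
eef_pos: [0.5642, 0.2719, 0.0496]
tool_rot: [0.0, 0.755, 0.656, 0.0]
contact_force: [-0.2, 0.0, -0.8]
gripper_width: 0.7
grasp_force: 0.0
```

```bash
python3 -c "
from h import *
rep()"
```

```text
t 14.55 V [  16.7 -304.9   -8.4] F [ 0.2 -0.  -0.8] w 0.7 g 0.0 q [-0.2267  0.6519 -0.4414  1.7847  0.3745  0.7879 -0.9963]
```

Released with no contact force. Going straight up and aside, then checking numerically.

>>> send_rows([
  [0,0,-10],
  [0,0,-30],
  [0,0,-60],
  [0,0,-95],
  [0,0,-130],
  [0,-35,-140],
  [0,-70,-140],
  [0,-90,-140],
], roll=[0,0,0,0,0,0,0,0], claw=[0.7,0.7,0.7,0.7,0.7,0.7,0.7,0.7])

```text
t: 15.22
eef_pos: [0.4719, 0.2857, 0.1914]
tool_rot: [-0.0, 0.754, 0.657, 0.001]
contact_force: [-1.3, 0.0, -0.2]
gripper_width: 0.695
grasp_force: 0.0
```

>>> send_rows([
  [30,0,0],
  [70,0,0],
  [110,0,0],
  [150,0,0],
  [185,0,0],
  [210,0,0],
  [220,0,0],
  [220,0,0],
], roll=[0,0,0,0,0,0,0,0], claw=[0.7,0.7,0.7,0.7,0.7,0.7,0.7,0.7])

```text
t: 15.88
eef_pos: [0.5041, 0.5049, 0.1895]
tool_rot: [-0.001, 0.754, 0.657, 0.0]
contact_force: [-0.4, -0.9, 0.4]
gripper_width: 0.7
grasp_force: 0.0
```

```bash
python3 - <<'E'
from h import *
import cv2
rep()
rd=lambda n:cv2.cvtColor(bot.read_camera(n),cv2.COLOR_RGB2BGR)
T,D=rd('top'),rd('side');cv2.imwrite('pics/fT.png',T);cv2.imwrite('pics/fS.png',D)
d=json.load(open('fit.json'));y=d['tray'][3]
c=np.array([(40,60,12),(40,-60,12),(-40,-60,12),(-40,60,12)])/1000
for n,I in(('top',T),('side',D)):
    P=proj(n,np.array([.5642,.2719,.008])+Ro.from_euler('z',y).apply(c));print(n,'pred foot',P.round(0).tolist())
    x0,y0=(190,160) if n=='top' else (180,225)
    g=cv2.cvtColor(I,cv2.COLOR_BGR2HSV);m=((g[...,2]>165)&(g[...,1]<60)).astype(np.uint8);q=m[y0:y0+90,x0:x0+110]
    nn,_,s,ce=cv2.connectedComponentsWithStats(q);print([(s[i][:5]+[x0,y0,0,0,0],ce[i]+[x0,y0]) for i in range(1,nn) if s[i][4]>60])
# black tabs in the top view vs prediction
b=(T.max(2)<28).astype(np.uint8)[170:240,330:400];nn,_,s,ce=cv2.connectedComponentsWithStats(b)
print('black',[(s[i]+[330,170,0,0,0],ce[i]+[330,170]) for i in range(1,nn) if s[i][4]>15])
for L in(45,50):print('lock',L,proj('top',[S((L-7,160,68)),S((L-7,196,68)),S((L+7,196,20)),S((L+7,160,20))]).round(1).tolist())
print('rib',proj('top',[S((-8,114,82)),S((-8,154,82)),S((8,154,34)),S((8,114,34))]).round(1).tolist())
O=cv2.imread('pics/top0.png')
for n,(u,v) in dict(jar=(243,138),mould=(292,133),paddle=(358,136),marver=(428,202),blue=(343,272)).items():
    print(n,np.abs(T[v-15:v+15,u-20:u+20].astype(int)-O[v-15:v+15,u-20:u+20]).mean().round(1))
E
```

```text
t 15.88 V [  99.6 -530.8  131.5] F [0.3 0.9 0.4] w 0.7 g 0.0 q [-0.5358  0.6304 -0.5218  1.463   0.3282  1.1349 -1.25  ]
top pred foot [[210.0, 180.0], [245.0, 186.0], [241.0, 210.0], [205.0, 204.0]]
[(array([237, 176,  16,  46,  84]), array([246.7381, 199.4048])), (array([288, 178,  12,  26, 191]), array([293.7382, 190.6021])), (array([205, 180,  40,  30, 805]), array([223.6522, 194.559 ]))]
side pred foot [[205.0, 271.0], [243.0, 251.0], [261.0, 265.0], [223.0, 287.0]]
[(array([212, 241,  37,  23, 255]), array([229.3725, 252.051 ])), (array([205, 258,  56,  30, 426]), array([232.4085, 274.3474]))]
black [(array([355, 189,  13,  11, 122]), array([361.2295, 194.0984])), (array([368, 207,  13,  11, 104]), array([374.0096, 212.1058]))]
lock 45 [[370.2, 204.6], [382.1, 206.0], [379.2, 217.8], [367.6, 216.4]]
lock 50 [[370.1, 206.0], [382.1, 207.4], [379.2, 219.2], [367.5, 217.8]]
rib [[356.4, 187.5], [369.5, 189.1], [367.0, 201.7], [354.2, 200.2]]
jar 7.1
mould 6.8
paddle 6.2
marver 6.2
blue 7.0
```

The foot outline matches the predicted one in both views, the lock and the rib fit 50 mm, and the bystanders are unchanged.

```bash
python3 -c "
from station import bot
print(bot.hand_in())"
```

```text
the job is handed in; nothing more can be done
None
```

The job is handed in at about 16 s: the lock and the jaw are fully open at their stops, and the white holder stands upright on its foot in the grey tray. My checks against both camera views agree with this, and the other bench objects look unmoved, but the hand-in call returned no verdict.

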